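Move the date stamp to the other rail of the stamp rack

ROBOT

A 6-joint arm with a two-finger parallel gripper is mounted at the origin on the work surface; the furniture and walls round the work are solid. World frame = base frame: x ahead of the robot, y to its left, z up, the work surface at z = 0. Lengths are in m, angles in rad, forces in N, time in s.
With the tool pointing down it reaches from about 0.375 to 0.9 m from the base axis. Payload 3.1 kg.
Tool frame: the origin (TCP) lies at the very end of the fingers, on their centre line; the grasp point (between the pads) lies 19 mm behind it; z points along the fingers, y is the line along which they close (so a half turn about z gives the same grasp; the last joint's range is limited). The gripper opens to 87 mm and grips with 3 to 60 N. Pads are 19 mm wide; open, the fingers measure 117 mm over their backs; the gripper's body (75 mm by 190 mm) begins 51 mm behind the grasp point.
Start: joints at [-1.454, 0.527, 1.433, -0, 1.181, -0.178], TCP at [0.182, -0.598, 0.223] pointing down, gripper open.
Joint ranges: [-3.08, 3.08], [-0.75, 2.2], [0.22, 2.44], [-1.43, 4.57], [0, 2.65], [-2.85, 2.85]. Speed limits (rad/s): [2.79, 2.79, 3.14, 3.14, 3.14, 3.14].

INTERFACE

Orientations are given as a rotation vector (axis times angle).
In Python, from rig import manip, optics, workorder, finder gives the robot as it stands. The module is installed in compiled form; this text tells all that it offers.
- The arm moves only by the tool play_rows, never from a script. Its argument "plan" is a list of rows, each a list of 3 entries, a list of its own where there are three numbers: the turn, a rotation vector about the tool's x, y, z in units of 4 degrees (1.0 is 4 degrees), then the shift along the tool's x, y, z in units of 60 mm (1.0 is 60 mm), then the gripper command: -1 is fully open, 1 is shut, values between are in proportion. A call has 1 to 10 rows; each row shifts and turns the commanded pose from where the row before left it, along the tool's axes as they then stand; what a row does not reach is not made up. A row lasts 1/8 s, in which the tool goes at most 62.5 mm and 10.7 degrees, less where a joint would pass 70% of its speed; a pose out of reach is approached as far as the arm can. A call with a number of a shift or a turn outside -1 to 1 is refused whole. A call with a gripper value outside its range is refused whole. The fingers move at their own pace and stop on an object; the grip force is fixed at half the most. Time passes only in rows, so rows that do not move let the fingers close. It gives the time, the measured TCP pose, the force, the opening and the grip force at its end, in the units of the state.
- manip.sense(): the state, without advancing time (a new reading comes with each control period).
- optics.get_image(name): name is "side" or "top" or "wrist"; returns a dict with "img" (400x640x3 uint8, red, green, blue), "camera_matrix" (3x3 intrinsics, pixels), "position" and "orientation" of the camera in the world. Camera axes: x right, y up, looking along -z (the intrinsics and any distortion apply to the point x, -y, -z); pixel columns grow to the right and rows downward; lengths in m; the calibration is good to about 2 mm. A picture is of the moment at which its call begins. There is no depth.
- workorder.close_job(): hands the job in; it is judged then, once.
Trained networks look in a picture, given as the dict that the camera call returned (one of the last four; its "shot" number tells which), for a name from the list of things; names that differ only in an ending like _2 or _b are one class to them, and where a whole thing is asked for, a point or a joint stands for the part that bears it (a point fixed in the world has none). Each returns a list of dicts, best first, with "conf" (0 to 1); they miss things now and then, are a little off and sometimes report something else, mostly with a low value. They report only what shows in the picture. A call takes as long as a camera call.
- finder.recognise(picture, query): "position" ([x, y, z] in m, in world coordinates, good to about 4 mm: the middle of the surface that is visible of it).
- finder.landmark_of(picture, query): "position" ([x, y, z] in m, in world coordinates, good to about 4 mm: a listed point, or the origin of a listed thing).
The state is a dict: "time": time; "q": joint angles; "joint_vel": joint speeds; "joint_efforts": joint torques, N m; "tcp_pos": TCP position; "tool_rot": TCP orientation; "ft_force": force on the tool from outside, world axes, zero at the start; "moment": the same for the moment, N m; "grip_width": finger opening in m; "grasp_force": force on a finger pad.
Only numpy, scipy, OpenCV 4.12 (cv2) and the standard library are available. Lean on these libraries where they do the work, as an engineer would, in place of code of your own. Each camera call takes 0.05 s, during which the arm holds its last target. There are 200 camera calls.

TASK

Move the date stamp (the one with the metal frame and the little wheels) to the other rail of the stamp rack: lift it over the upturned wire ends, hang it on the other rail behind the upturned ends, in front of the two stamps there, and slide it gently along until that row is closed up - each stamp touching the next and the last one touching the black sliding stop. Do not strain the wires and do not push the stop along: it is only held by friction and must stay where it has been set. Leave all four stamps hanging.

Things in the scene. Friction and masses are not known exactly. Their poses are not given: they have to be found in the camera images.
- rack: Steel stamp rack, fixed, 496 mm long (its y), 84 mm deep (x). Origin: centre of its foot; z up. Two rails in line: left (y = 40 to 236 mm), right (y = -40 to -236). A rail is two level wires, 5 mm thick, at x = -10 and 10 mm (15 mm clear between), upper side at z = 125 mm; it ends in a bracket outside and upturned tips near the middle. Desk items on the foot are below z = 50 mm.
- left_rail_tip (a point): Middle between the two wires of the left (+y) rail, level with their upper side, where they begin to bend up as an end stop. From here the tips reach 7 mm further toward the rack's middle and stand 7 mm above the wires' upper side; between the rails' tips is a 65 mm open gap.
- right_rail_tip (a point): Middle between the two wires of the right (-y) rail, level with their upper side, where they begin to bend up as an end stop. From here the tips reach 7 mm further toward the rack's middle and stand 7 mm above the wires' upper side; between the rails' tips is a 65 mm open gap.
- left_rail_end (a point): Outer end of the left rail, at its bracket, level with the wires' upper side. 18 to 63 mm from here toward the middle (not measured: see or feel it) is the face of that rail's black row stop, 34 mm wide, 6 mm thick, 29 mm above the wires. Friction alone holds it: it slips at about 7 N and has 7 mm or more of free way behind it.
- right_rail_end (a point): Outer end of the right rail, at its bracket, level with the wires' upper side. 18 to 63 mm from here toward the middle (not measured: see or feel it) is the face of that rail's black row stop, 34 mm wide, 6 mm thick, 29 mm above the wires. Friction alone holds it: it slips at about 7 N and has 7 mm or more of free way behind it.
- date_stamp: Date stamp, 0.08 to 0.15 kg, nearest the middle on either rail. Knob 30 mm across, 27 high, sides upright from 4 to 19 mm: grip it across the rail (along it, others may be near). Neck 10 mm thick, 17 long; then a steel frame 44 mm across the rail, 24 along, 38 high. Origin: centre of the knob's underside, on the wires; z up. Clears the tips if raised over 7 mm; at 12 mm the frame meets the wires.
- front_stamp: Wooden stamp, 0.06 kg, slides freely. Same handle as the date stamp (knob 30 mm across, neck 10 mm); below it a plain wooden block 24 mm along the rail, 22 mm high with its rubber. Origin: centre of the knob's underside, on the wires; z up. Block 44 mm wide. It hangs nearest the middle on the rail that the date stamp must go to, 101 to 117 mm from the middle.
- stamp_left: Wooden stamp, 0.06 kg, slides freely. Same handle as the date stamp (knob 30 mm across, neck 10 mm); below it a plain wooden block 24 mm along the rail, 22 mm high with its rubber. Origin: centre of the knob's underside, on the wires; z up. Block 50 mm wide. It hangs on the left (+y) rail in front of the row stop.
- stamp_right: Wooden stamp, 0.06 kg, slides freely. Same handle as the date stamp (knob 30 mm across, neck 10 mm); below it a plain wooden block 24 mm along the rail, 22 mm high with its rubber. Origin: centre of the knob's underside, on the wires; z up. Block 38 mm wide. It hangs on the right (-y) rail in front of the row stop.

How it is judged:
By the outcome, as a careful person would: the job done as asked, in the order asked, and still so for the second after the job is handed in, with the robot touching nothing.
It also fails if it takes over 45 s, if anything falls off the work surface, if the arm or the gripper's body presses on something with over 40 N, if the wrist force passes 120 N, or if a joint passes its speed limit or range.

## Working session

There is one attempt and no reset: what is moved stays moved. The work goes in short steps, Python scripts to look and compute and a tool call to move; the robot and the scene stay as the last step left them, time stands still between calls to the robot, and variables do not carry over. Pictures are saved under pics/ and viewed, at most 10 in all, crops included, and the job is handed in when it is done.

Besides the shell and the picture viewer there is one more tool, called after "Request:" by a JSON object that holds its "api" and its "payload", one argument or row to a line. play_rows: Moves the arm, as the interface text tells. Shifts and turns lie within -1 to 1; 1 stands for 60 mm of shift or 4 degrees of turn. Its arguments: {"type":"object","properties":{"plan":{"type":"array"}},"required":["plan"]}

```bash
mkdir -p pics
cat > h.py <<'E'
from rig import manip, optics, workorder, finder
import numpy as np, cv2
from scipy.spatial.transform import Rotation as R
def rot(o):
    o=np.array(o); return o if o.shape==(3,3) else (R.from_rotvec(o).as_matrix() if o.size==3 else R.from_quat(o).as_matrix())
def save(p,n): cv2.imwrite('pics/'+n,p['img'][:,:,::-1])
E
python3 - <<'E'
from h import *
s=manip.sense(); print(s)
for c in ['top','side']:
    p=optics.get_image(c); save(p,c+'0.png'); print(c,p['camera_matrix'],p['position'],p['orientation'],p.keys())
    for q in ['rack','left_rail_tip','right_rail_tip','left_rail_end','right_rail_end','date_stamp','front_stamp','stamp_left','stamp_right']:
        print(q,[(np.round(d['position'],4).tolist(),round(d['conf'],2)) for d in finder.landmark_of(p,q)[:2]])
E
```

```text
{'time': 0.0, 'q': array([-1.45450658e+00,  5.28434608e-01,  1.43389251e+00, -4.63202565e-05,
        1.18137260e+00, -1.78499723e-01]), 'joint_vel': array([-0.0011174 , -0.00190192, -0.00023397, -0.0022506 , -0.00115495,
        0.00070832]), 'joint_efforts': array([-9.05325596e-04, -4.40039384e+01, -1.76589400e+01,  6.32767123e-02,
        5.80600917e-02, -1.43519219e-04]), 'tcp_pos': array([ 0.18151701, -0.59730614,  0.22159413]), 'tool_rot': array([-3.10543993e+00, -4.61097258e-01, -3.56590926e-05]), 'ft_force': array([ 0.44287836, -0.1438479 ,  0.31414105]), 'moment': array([0.02421349, 0.00294092, 0.00589687]), 'grasp_force': 0.0, 'grip_width': 0.08710776556177556}
top [[364.272221     0.         320.02836713]
 [  0.         364.272221   196.83892622]
 [  0.           0.           1.        ]] [0.39570894 0.02071355 0.94467416] [ 0.09191948 -0.068755   -1.59031748] dict_keys(['img', 'camera_matrix', 'position', 'orientation', 'shot'])
rack [([0.4729, -0.0043, -0.0015], 0.87), ([0.4643, 0.2342, 0.1219], 0.34)]
left_rail_tip [([0.4659, 0.0375, 0.1223], 0.88)]
right_rail_tip [([0.
[... 351 characters left out ...]
 ([0.4664, 0.103, 0.1256], 0.56)]
side [[391.21083917   0.         316.61650025]
 [  0.         391.21083917 204.94981515]
 [  0.           0.           1.        ]] [ 0.53384217 -0.65287791  0.62974274] [0.90602821 0.02889253 0.05840349] dict_keys(['img', 'camera_matrix', 'position', 'orientation', 'shot'])
rack [([0.4676, -0.0051, -0.001], 0.97)]
left_rail_tip [([0.467, 0.0367, 0.1236], 0.66)]
right_rail_tip [([0.4708, -0.0381, 0.1278], 0.6)]
left_rail_end [([0.4645, 0.2296, 0.1271], 0.85)]
right_rail_end [([0.4757, -0.2369, 0.1268], 0.7)]
date_stamp []
front_stamp [([0.466, 0.1041, 0.1237], 0.76)]
stamp_left [([0.4663, 0.1485, 0.1253], 0.72)]
stamp_right [([0.472, -0.1613, 0.1231], 0.78)]
```

View pics/top0.png

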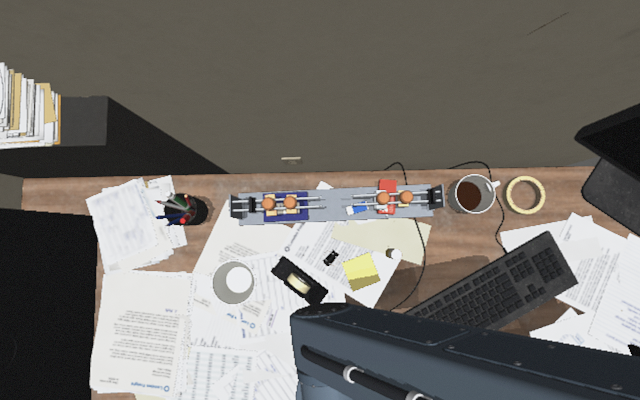

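View pics/side0.png

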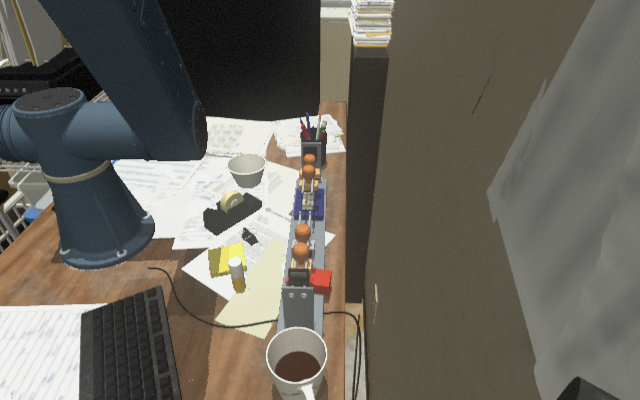

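The top view shows the left (+y) stamps at px (268,203) and (290,202). On the right rail the date stamp is near (384,198) and stamp_right near (405,197), with the stops at about (250,203) and (433,195). The desk ends at row ~170 against a grey vertical panel. I'll check how close that panel is to the rack and fit the rail line.

```bash
cat >> h.py <<'E'
def ray(p,u):
    K=p['camera_matrix'];v=np.linalg.solve(K,[u[0],u[1],1]);d=rot(p['orientation'])@np.array([v[0],-v[1],-v[2]]);return np.array(p['position']),d/np.linalg.norm(d)
def proj(p,X):
    c=rot(p['orientation']).T@(np.array(X)-p['position']);v=p['camera_matrix']@np.array([c[0],-c[1],-c[2]]);return v[:2]/v[2]
def tri(rs):
    A=sum(np.eye(3)-np.outer(d,d) for o,d in rs);b=sum((np.eye(3)-np.outer(d,d))@o for o,d in rs);return np.linalg.solve(A,b)
def plane(p,u,z):
    o,d=ray(p,u);return o+d*(z-o[2])/d[2]
# fit rack pose (x0,y0,yaw) : rack-local y for points
LOC={'left_rail_tip':40,'right_rail_tip':-40,'left_rail_end':236,'right_rail_end':-236}
E
python3 - <<'E'
from h import *
T=optics.get_image('top');S=optics.get_image('side')
for a,b in [((290,160),(375,275)),((540,20),(483,90))]:
    X=tri([ray(T,a),ray(S,b)]); print(X,proj(T,X),proj(S,X))
obs=[]
pics=[T,S]
for k in range(4):
    if k>0: T=optics.get_image('top');S=optics.get_image('side')
    for p in (T,S):
        for q,l in LOC.items():
            for d in finder.landmark_of(p,q)[:1]:
                obs.append((l,*d['position']))
        for q in ['date_stamp','front_stamp','stamp_left','stamp_right']:
            for d in finder.landmark_of(p,q)[:1]: print(q,np.round(d['position'],4),round(d['conf'],2))
o=np.array(obs);
for l in sorted(set(o[:,0])): print(l,o[o[:,0]==l][:,1:].mean(0).round(4),o[o[:,0]==l][:,1:].std(0).round(4))
l=o[:,0]/1000
print('x=a+b l',np.polyfit(l,o[:,1],1),'y',np.polyfit(l,o[:,2],1),'z',np.polyfit(l,o[:,3],1))
img=T['img'];save({'img':cv2.resize(img[175:235,215:455],None,fx=3.3,fy=3.3,interpolation=cv2.INTER_CUBIC)},'topc.png')
E
```

```text
[ 0.64938008  0.13478936 -0.24363769] [289.77062069 157.98153029] [372.7352817  275.35937051]
[ 0.67358973 -0.27072663  0.48139886] [540.0186601   19.94000359] [482.92574082  90.03527491]
date_stamp [ 0.4746 -0.1065  0.1243] 0.68
front_stamp [0.4661 0.1027 0.1255] 0.65
stamp_left [0.4626 0.15   0.1241] 0.6
stamp_right [ 0.4697 -0.1608  0.1264] 0.77
date_stamp [ 0.4708 -0.1112  0.1248] 0.59
front_stamp [0.4676 0.1023 0.1236] 0.7
stamp_left [0.4669 0.15   0.1253] 0.64
stamp_right [ 0.472  -0.1606  0.1234] 0.93
date_stamp [ 0.472  -0.1057  0.1283] 0.76
front_stamp [0.4691 0.1006 0.1244] 0.47
stamp_left [0.464  0.1479 0.1243] 0.54
stamp_right [ 0.4726 -0.1609  0.129 ] 0.46
date_stamp [ 0.4696 -0.1097  0.1231] 0.6
front_stamp [0.4682 0.1005 0.124 ] 0.79
stamp_left [0.4661 0.1025 0.1259] 0.55
stamp_right [ 0.4741 -0.1631  0.1235] 0.69
date_stamp [ 0.4712 -0.1089  0.1259] 0.8
front_stamp [0.4659 0.0998 0.125 ] 0.78
stamp_left [0.4638 0.1454 0.1266] 0.66
stamp_right [ 0.4724 -0.1592  0.1246] 0.68
date_stamp [ 0.4698 -0.1109  0.1218] 0.56
front_stamp [0.4663 0.1005 0.1243] 0.71
stamp_left [0.4682 0.1489 0.1279] 0.66
stamp_right [ 0.471  -0.1622  0.1242] 0.83
date_stamp [ 0.4734 -0.107   0.1272] 0.55
front_stamp [0.468  0.1024 0.123 ] 0.77
stamp_left [0.4621 0.1487 0.1255] 0.66
stamp_right [ 0.4711 -0.1609  0.126 ] 0.74
date_stamp [ 0.4721 -0.1093  0.1218] 0.93
front_stamp [0.4641 0.0989 0.123 ] 0.64
stamp_left [0.4675 0.1509 0.1262] 0.65
stamp_right [ 0.4741 -0.16    0.1249] 0.9
-236.0 [ 0.476  -0.2392  0.1254] [0.0012 0.0019 0.0019]
-40.0 [ 0.4693 -0.0432  0.1263] [0.0016 0.002  0.0015]
40.0 [0.4672 0.0321 0.1076] [0.0015 0.014  0.0414]
236.0 [0.464  0.2312 0.1247] [0.0015 0.0019 0.0025]
x=a+b l [-0.02580297  0.46912292] y [ 0.99460085 -0.00480885] z [-0.00950577  0.12080828]
```

View pics/topc.png

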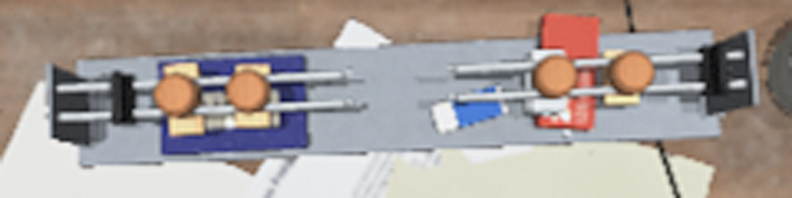

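The panel sits at x≈0.65–0.67, so it is clear of the gripper. The crop shows the rails with a yaw of about 1.5°, the left stop face at crop px 134 and the date stamp at crop (555,77). The date stamp therefore goes from the right rail to the left. Next I'll compute the approach in tool axes.

```bash
cat >> h.py <<'E'
YAW=np.arctan(0.0258)
RR=np.array([[np.cos(YAW),np.sin(YAW),0],[np.sin(YAW),-np.cos(YAW),0],[0,0,-1]]) # placeholder
def goal_R(sign):
    y=sign*np.array([np.cos(YAW),np.sin(YAW),0]);z=np.array([0,0,-1.]);return np.c_[np.cross(y,z),y,z]
def plan(target,n,sign=1):
    s=manip.sense();M=rot(s['tool_rot']);p=s['tcp_pos'];rv=R.from_matrix(M.T@goal_R(sign)).as_rotvec()
    d=(np.array(target)-p)/n
    print('pos',p.round(4),'turn deg',np.degrees(rv).round(2),'world d mm',((np.array(target)-p)*1000).round(1))
    for i in range(n):
        Mi=M@R.from_rotvec(rv*i/n).as_matrix()
        print(np.round(np.degrees(rv)/n/4,2).tolist(),np.round(Mi.T@d/0.06,2).tolist())
E
python3 - <<'E'
from h import *
plan([0.4718,-0.1085,0.215],20)
E
```

```text
pos [ 0.1816 -0.598   0.2225] turn deg [ -0.     0.   -74.59] world d mm [290.2 489.5  -7.5]
[-0.0, 0.0, -0.93] [0.35, -0.32, 0.01]
[-0.0, 0.0, -0.93] [0.37, -0.3, 0.01]
[-0.0, 0.0, -0.93] [0.39, -0.27, 0.01]
[-0.0, 0.0, -0.93] [0.41, -0.25, 0.01]
[-0.0, 0.0, -0.93] [0.42, -0.22, 0.01]
[-0.0, 0.0, -0.93] [0.43, -0.19, 0.01]
[-0.0, 0.0, -0.93] [0.45, -0.16, 0.01]
[-0.0, 0.0, -0.93] [0.46, -0.13, 0.01]
[-0.0, 0.0, -0.93] [0.46, -0.1, 0.01]
[-0.0, 0.0, -0.93] [0.47, -0.07, 0.01]
[-0.0, 0.0, -0.93] [0.47, -0.04, 0.01]
[-0.0, 0.0, -0.93] [0.47, -0.01, 0.01]
[-0.0, 0.0, -0.93] [0.47, 0.02, 0.01]
[-0.0, 0.0, -0.93] [0.47, 0.05, 0.01]
[-0.0, 0.0, -0.93] [0.47, 0.08, 0.01]
[-0.0, 0.0, -0.93] [0.46, 0.11, 0.01]
[-0.0, 0.0, -0.93] [0.45, 0.14, 0.01]
[-0.0, 0.0, -0.93] [0.44, 0.17, 0.01]
[-0.0, 0.0, -0.93] [0.43, 0.2, 0.01]
[-0.0, 0.0, -0.93] [0.42, 0.23, 0.01]
```

Request:
{"api": "play_rows", "payload": {
  "plan": [
    [[0,0,-0.93],[0.35,-0.32,0],-1],
    [[0,0,-0.93],[0.37,-0.3,0],-1],
    [[0,0,-0.93],[0.39,-0.27,0],-1],
    [[0,0,-0.93],[0.41,-0.25,0],-1],
    [[0,0,-0.93],[0.42,-0.22,0],-1],
    [[0,0,-0.93],[0.43,-0.19,0],-1],
    [[0,0,-0.93],[0.45,-0.16,0],-1],
    [[0,0,-0.93],[0.46,-0.13,0],-1],
    [[0,0,-0.93],[0.46,-0.1,0],-1],
    [[0,0,-0.93],[0.47,-0.07,0],-1]
  ]
}}

```text
time: 5.85
tcp_pos: [0.3283, -0.3527, 0.2228]
tool_rot: [2.796, 1.431, 0.0]
ft_force: [0.3, 0.4, 0.8]
grip_width: 0.0869
grasp_force: 0.0
```

Request:
{"api": "play_rows", "payload": {
  "plan": [
    [[0,0,-0.93],[0.47,-0.04,0],-1],
    [[0,0,-0.93],[0.47,-0.01,0],-1],
    [[0,0,-0.93],[0.47,0.02,0],-1],
    [[0,0,-0.93],[0.47,0.05,0],-1],
    [[0,0,-0.93],[0.47,0.08,0],-1],
    [[0,0,-0.93],[0.46,0.11,0],-1],
    [[0,0,-0.93],[0.45,0.14,0],-1],
    [[0,0,-0.93],[0.44,0.17,0],-1],
    [[0,0,-0.93],[0.43,0.2,0],-1],
    [[0,0,-0.93],[0.42,0.23,0],-1]
  ]
}}

```text
time: 7.1
tcp_pos: [0.4743, -0.1091, 0.2227]
tool_rot: [2.193, 2.248, 0.0]
ft_force: [-0.2, 0.6, -0.9]
grip_width: 0.0872
grasp_force: 0.0
```

Run:
```python
from h import *
plan([0.4718,-0.1085,0.215],1)
W=optics.get_image('wrist');save(W,'w1.png')
for q in ['date_stamp','stamp_right','right_rail_tip','left_rail_tip','front_stamp']:
    print(q,[(d['position'].round(4) if hasattr(d['position'],'round') else d['position'],d['conf']) for d in finder.landmark_of(W,q)[:2]])
print(W['position'],W['orientation'])
```

```text
pos [ 0.4743 -0.1091  0.2227] turn deg [ 0.03  0.02 -0.06] world d mm [-2.5  0.6 -7.7]
[0.01, 0.0, -0.02] [0.01, -0.04, 0.13]
date_stamp [([0.4694, -0.1074, 0.1265], 0.55)]
stamp_right [([0.4717, -0.1627, 0.1237], 0.61)]
right_rail_tip [([0.4692, -0.0428, 0.1242], 0.91)]
left_rail_tip [([0.4668, 0.0354, 0.1287], 0.96)]
front_stamp []
[ 0.47310997 -0.04162484  0.38473427] [-0.24625618 -0.0034629   0.02571744]
```

View pics/w1.png

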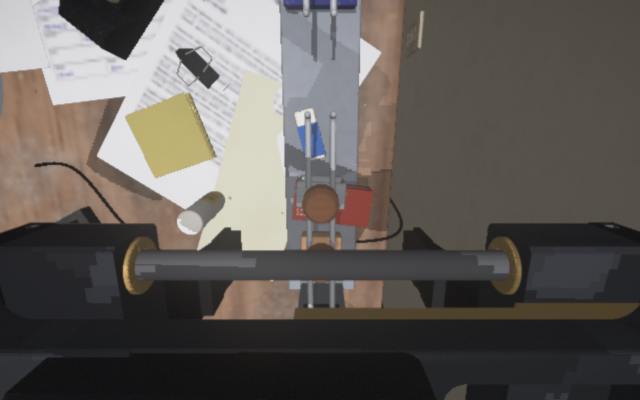

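The wrist view shows the date stamp's knob at (321,203), the right rail's tips at about (308,115) and (333,115), and the left rail's tips at the top at about (306,12) and (334,12). I'll turn these into positions.

Run:
```python
from h import *
W=optics.get_image('wrist')
print('knob',plane(W,(321,203),.148))
for u in [(308,115),(333,115)]: print('Rtip',plane(W,u,.132))
for u in [(306.5,11),(334,11)]: print('Ltip',plane(W,u,.125))
g=W['img'].astype(int).sum(2)
for r in (130,150,165): print(r,g[r,298:345])
```

```text
knob [ 0.47321009 -0.10424415  0.148     ]
Rtip [ 0.46180318 -0.03927703  0.132     ]
Rtip [ 0.48087221 -0.03884323  0.132     ]
Ltip [0.45951671 0.03396874 0.125     ]
Ltip [0.47954002 0.03442138 0.125     ]
130 [389 381 381 381 384 380 377 363 427 498 557 562 511 430 327 279 273 271
 272 282 350 377 329 345 410 432 438 438 437 438 438 434 406 419 484 542
 556 515 451 435 439 435 437 435 435 435 435]
150 [311 342 354 362 412 431 432 397 415 474 531 558 527 458 380 358 304 272
 277 344 368 371 369 371 370 370 365 333 349 415 438 434 400 419 485 540
 555 513 440 433 442 443 442 441 441 438 439]
165 [307 306 308 308 309 306 303 300 296 316 346 366 359 333 298 296 301 299
 299 296 298 295 295 293 294 295 297 295 295 298 297 297 299 395 482 541
 547 505 403 322 301 309 396 427 430 432 432]
```

Request:
{"api": "play_rows", "payload": {
  "plan": [
    [[0,0,0],[0.04,-0.02,0.5],-1],
    [[0,0,0],[0,0,0.5],-1],
    [[0,0,0],[0,0,0.4],-1],
    [[0,0,0],[0,0,0.2],-1],
    [[0,0,0],[0,0,0.11],-1],
    [[0,0,0],[0,0,0],-1]
  ]
}}

```text
time: 8.2
tcp_pos: [0.4726, -0.1078, 0.1201]
tool_rot: [2.197, 2.246, 0.0]
ft_force: [0.3, -0.9, -0.1]
grip_width: 0.0871
grasp_force: 0.0
```

Request:
{"api": "play_rows", "payload": {
  "plan": [
    [[0,0,0],[0,0,0],0.0],
    [[0,0,0],[0,0,0],0.2],
    [[0,0,0],[0,0,0],0.3],
    [[0,0,0],[0,0,0],0.5],
    [[0,0,0],[0,0,0],1],
    [[0,0,0],[0,0,0],1],
    [[0,0,0],[0,0,0],1]
  ]
}}

```text
time: 9.07
tcp_pos: [0.4725, -0.1075, 0.12]
tool_rot: [2.196, 2.246, 0.0]
ft_force: [0.6, -0.2, -0.3]
grip_width: 0.029
grasp_force: 30.0
```

Request:
{"api": "play_rows", "payload": {
  "plan": [
    [[0,0,0],[0,0,-0.08],1],
    [[0,0,0],[0,0,-0.08],1],
    [[0,0,0],[0,0,0],1],
    [[0,0,0],[0,0,0],1]
  ]
}}

```text
time: 9.57
tcp_pos: [0.4724, -0.1074, 0.1296]
tool_rot: [2.196, 2.246, 0.0]
ft_force: [0.2, 0.1, -0.6]
grip_width: 0.029
grasp_force: 30.0
```

Run:
```python
from h import *
W=optics.get_image('wrist');S=optics.get_image('side')
a=cv2.resize(W['img'][90:330,240:400],None,fx=2.4,fy=2.4);b=cv2.resize(S['img'][130:330,230:390],None,fx=2.4,fy=2.88)
save({'img':np.hstack([a,b])},'lift.png')
```

```text
(no output)
```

View pics/lift.png

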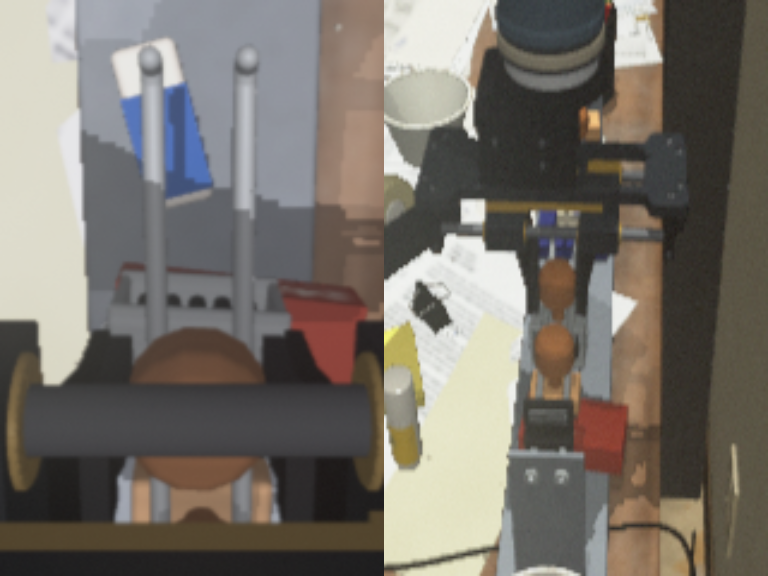

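The left half of the picture shows the date stamp's knob held at crop (199,400), centred between wires at 151 and 245, with the frame below the wires. I'll carry it across at this height.

Request:
{"api": "play_rows", "payload": {
  "plan": [
    [[0,0,0],[0.15,0,0],1],
    [[0,0,0],[0.28,0,0],1],
    [[0,0,0],[0.28,0,0],1],
    [[0,0,0],[0.28,0,0],1],
    [[0,0,0],[0.28,0,0],1],
    [[0,0,0],[0.1,0,0],1],
    [[0,0,0],[0,0,0],1]
  ]
}}

```text
time: 10.55
tcp_pos: [0.4707, -0.0248, 0.1296]
tool_rot: [2.195, 2.247, -0.0]
ft_force: [0.0, -0.3, -0.7]
grip_width: 0.0289
grasp_force: 30.0
```

Run:
```python
from h import *
s=manip.sense();print(s['tcp_pos'],s['tool_rot'],s['ft_force'])
W=optics.get_image('wrist');save(W,'w2.png')
for q in ['left_rail_tip','left_rail_end','front_stamp','stamp_left']:
    print(q,[(np.round(d['position'],4),round(d['conf'],2)) for d in finder.landmark_of(W,q)[:2]])
```

```text
[ 0.4706645  -0.02480408  0.12958106] [ 2.19472291e+00  2.24748529e+00 -9.96347177e-05] [ 0.0479579  -0.33083999 -0.71127816]
left_rail_tip [(array([0.4677, 0.0391, 0.1246]), 0.69)]
left_rail_end []
front_stamp []
stamp_left []
```

View pics/w2.png

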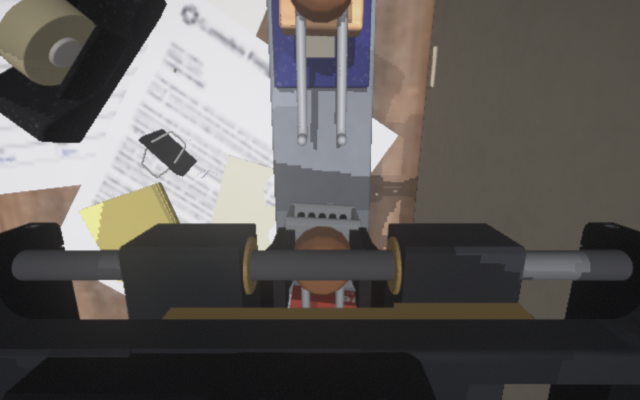

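The wrist view shows the left rail's wires mid-line at column ~321.5 from row 20 to row 140. The held knob is at column 321, so it is aligned and I'll continue.

Request:
{"api": "play_rows", "payload": {
  "plan": [
    [[0,0,0],[0.15,0,0],1],
    [[0,0,0],[0.25,0,0],1],
    [[0,0,0],[0.25,0,0],1],
    [[0,0,0],[0.25,0,0],1],
    [[0,0,0],[0.25,0,0],1],
    [[0,0,0],[0.2,0,0],1],
    [[0,0,0],[0.1,0,0],1],
    [[0,0,0],[0,0,0],1],
    [[0,0,0],[0,0,0],1]
  ]
}}

```text
time: 11.92
tcp_pos: [0.4688, 0.0614, 0.1296]
tool_rot: [2.196, 2.246, -0.0]
ft_force: [0.5, 0.4, -0.4]
grip_width: 0.0287
grasp_force: 30.0
```

Run:
```python
from h import *
s=manip.sense();print(s['tcp_pos'],s['ft_force'])
W=optics.get_image('wrist');S=optics.get_image('side')
for p in (W,S):
  for q in ['left_rail_tip','left_rail_end','front_stamp','stamp_left','date_stamp']:
    print(q,[(np.round(d['position'],4),round(d['conf'],2)) for d in finder.landmark_of(p,q)[:2]])
a=cv2.resize(W['img'][0:300,180:460],None,fx=1.6,fy=1.6);b=cv2.resize(S['img'][120:280,250:350],None,fx=3,fy=3)
save({'img':np.hstack([a,b])},'w3.png')
```

```text
[0.46878152 0.06140973 0.12956189] [ 0.47153428  0.37659312 -0.41303893]
left_rail_tip [(array([0.4706, 0.0345, 0.1255]), 0.9)]
left_rail_end []
front_stamp [(array([0.4664, 0.0974, 0.13  ]), 0.74)]
stamp_left []
date_stamp [(array([0.4682, 0.0648, 0.1356]), 0.64)]
left_rail_tip [(array([0.4674, 0.0356, 0.1225]), 0.86)]
left_rail_end [(array([0.4662, 0.2306, 0.1262]), 0.86)]
front_stamp [(array([0.4671, 0.1002, 0.1223]), 0.53)]
stamp_left [(array([0.4695, 0.147 , 0.1259]), 0.54)]
date_stamp []
```

View pics/w3.png

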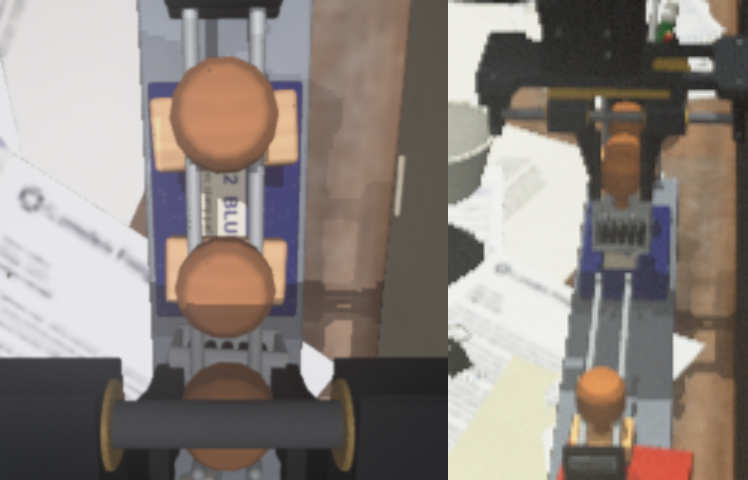

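The picture shows the date stamp behind the tips. The front knob is at crop (224,286), the left knob at (223,114), and the stop's near edge at crop row ~14. I'll lower the stamp to just above the wires and measure the gaps.

Request:
{"api": "play_rows", "payload": {
  "plan": [
    [[0,0,0],[0,0,0.08],1],
    [[0,0,0],[0,0,0.06],1],
    [[0,0,0],[0,0,0.01],1],
    [[0,0,0],[0,0,0],1],
    [[0,0,0],[0,0,0],1]
  ]
}}

```text
time: 13.15
tcp_pos: [0.4687, 0.0617, 0.1206]
tool_rot: [2.196, 2.246, 0.0]
ft_force: [0.2, 1.2, -1.6]
grip_width: 0.0287
grasp_force: 30.0
```

Run:
```python
from h import *
W=optics.get_image('wrist')
g=W['img'].astype(int)
# stop edge rows near columns 310-330, z of stop top .154 / face
print(W['position'], manip.sense()['ft_force'])
print(g[0:40,321].sum(1), g[0:20,300].sum(1))
hsv=cv2.cvtColor(W['img'],cv2.COLOR_RGB2HSV)
m=((hsv[...,0]<13)&(hsv[...,1]>110)&(hsv[...,2]>60)).astype(np.uint8);m[:,:260]=0;m[:,380:]=0
n,l,st,c=cv2.connectedComponentsWithStats(m)
for i in range(1,n):
    if st[i,4]>300:
        u=c[i];x,y,w,h=st[i,:4]
        print(st[i],c[i],[plane(W,(x+w/2,y+k*h),.1365).round(4).tolist() for k in (0,.5,1)],plane(W,(x+w/2,y+h/2),.142).round(4))
for r in range(0,25,4): print(r,plane(W,(321,r),.125),plane(W,(321,r),.154))
```

```text
[0.46774152 0.12910866 0.28259554] [-0.69870542  0.30583105 -0.8109292 ]
[157 149 148 145 143 195 385 441 446 446 447 447 447 446 443 443 443 443
 444 442 444 445 445 445 445 446 449 449 452 442 374 332 332 339 355 381
 397 405 415 419] [476 509 518 518 515 487 475 475 476 478 478 481 479 480 483 484 486 487
 487 488]
[ 289   31   67   71 3601] [322.24437656  66.2166065 ] [[0.4672, 0.1652, 0.1365], [0.4675, 0.1514, 0.1365], [0.4679, 0.1369, 0.1365]] [0.4675 0.1506 0.142 ]
[ 293  154   61   60 2463] [324.23101908 181.77628908] [[0.4689, 0.1144, 0.1365], [0.4692, 0.1005, 0.1365], [0.4696, 0.086, 0.1365]] [0.4692 0.1016 0.142 ]
[300 281  45  12 417] [321.67865707 285.64028777] [[0.47, 0.0509, 0.1365], [0.47, 0.0475, 0.1365], [0.4701, 0.0442, 0.1365]] [0.47   0.0506 0.142 ]
0 [0.46617875 0.18037658 0.125     ] [0.46646632 0.17094249 0.154     ]
4 [0.46621511 0.17880886 0.125     ] [0.466496   0.16966326 0.154     ]
8 [0.46625168 0.17723258 0.125     ] [0.46652583 0.16837704 0.154     ]
12 [0.46628845 0.17564768 0.125     ] [0.46655584 0.16708379 0.154     ]
16 [0.46632542 0.17405408 0.125     ] [0.466586   0.16578344 0.154     ]
20 [0.46636259 0.17245172 0.125     ] [0.46661633 0.16447593 0.154     ]
24 [0.46639997 0.17084052 0.125     ] [0.46664683 0.16316122 0.154     ]
```

Request:
{"api": "play_rows", "payload": {
  "plan": [
    [[0,0,0],[0.03,0,0.005],1],
    [[0,0,0],[0.05,0,0],1],
    [[0,0,0],[0.06,0,0],1],
    [[0,0,0],[0.06,0,0],1],
    [[0,0,0],[0.06,0,0],1],
    [[0,0,0],[0.06,0,0],1],
    [[0,0,0],[0.06,0,0],1],
    [[0,0,0],[0.06,0,0],1],
    [[0,0,0],[0.05,0,0],1],
    [[0,0,0],[0.03,0,0],1]
  ]
}}

```text
time: 14.45
tcp_pos: [0.4679, 0.093, 0.1202]
tool_rot: [2.196, 2.246, -0.0]
ft_force: [0.0, -1.2, -0.4]
grip_width: 0.0287
grasp_force: 30.0
```

```bash
cat > m.py <<'E'
from h import *
f=[];
for k in range(6):
    W=optics.get_image('wrist' if k%2==0 else 'top')
    if k%2==0: WW=W
    f.append(manip.sense()['ft_force'])
print('F',np.mean(f,0).round(2),np.std(f,0).round(2),manip.sense()['tcp_pos'].round(4),manip.sense()['time'])
W=WW;hsv=cv2.cvtColor(W['img'],cv2.COLOR_RGB2HSV)
m=((hsv[...,0]<13)&(hsv[...,1]>110)&(hsv[...,2]>60)).astype(np.uint8);m[:,:260]=0;m[:,380:]=0
n,l,st,c=cv2.connectedComponentsWithStats(m)
for i in range(1,n):
    if st[i,4]>300:
        x,y,w,h=st[i,:4];print(st[i],plane(W,(x+w/2,y+h/2),.142).round(4))
print('dark col321',[ (r,int(v)) for r,v in enumerate(W['img'].astype(int)[:130:3,321].sum(1))])
E
python3 m.py
python3 - <<'E'
from h import *
W=optics.get_image('wrist');T=optics.get_image('top')
a=cv2.resize(W['img'][0:300,220:420],None,fx=2,fy=2);b=cv2.resize(T['img'][180:230,220:310],None,fx=4,fy=4)
o=np.zeros((600,760,3),np.uint8);o[:,:400]=a;o[:200,400:]=b;save({'img':o},'w4.png')
E
```

```text
F [-0.06  0.03 -1.49] [0.43 0.28 0.69] [0.4679 0.0929 0.1202] 14.75
[ 292  100   63   68 3253] [0.4678 0.1548 0.142 ]
[ 295  172   59   61 2527] [0.469  0.1245 0.142 ]
[300 281  46  12 416] [0.4693 0.0822 0.142 ]
dark col321 [(0, 195), (1, 194), (2, 194), (3, 194), (4, 193), (5, 197), (6, 338), (7, 266), (8, 339), (9, 341), (10, 342), (11, 357), (12, 228), (13, 314), (14, 161), (15, 169), (16, 177), (17, 169), (18, 153), (19, 139), (20, 136), (21, 141), (22, 146), (23, 162), (24, 152), (25, 150), (26, 403), (27, 456), (28, 358), (29, 303), (30, 304), (31, 305), (32, 207), (33, 243), (34, 332), (35, 345), (36, 406), (37, 431), (38, 422), (39, 423), (40, 425), (41, 435), (42, 442), (43, 442)]
```

View pics/w4.png

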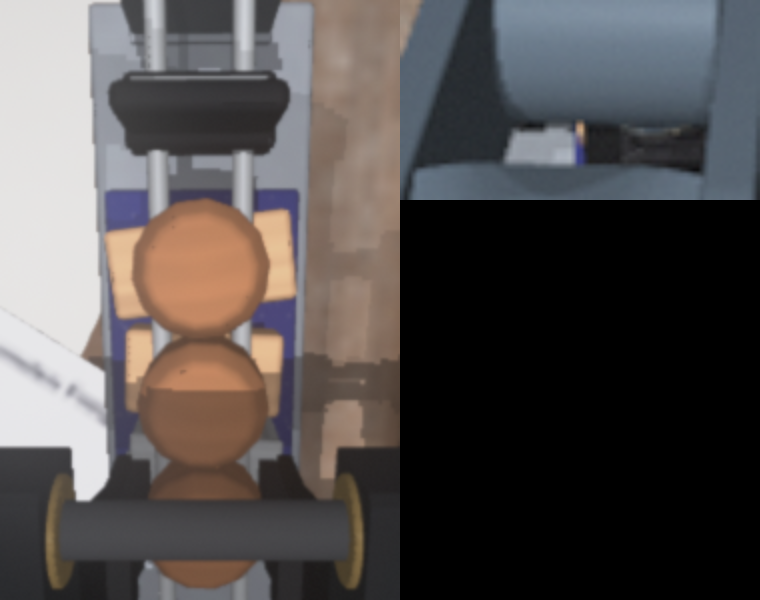

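The row appears closed between the three stamps, since the knobs touch at crop rows ~335 and ~460. A gap remains between the last knob (top edge at crop row 198) and the stop's lower edge at crop row 153. I'll estimate the stop face and move closer.

Run:
```python
from h import *
W=optics.get_image('wrist')
for z in (.11,.115,.12,.125,.154):
    print(z,[(r,round(plane(W,(321,r),z)[1],4)) for r in (50,54,58,62,75,76.5,78)], [round((plane(W,(b,r),z)-plane(W,(a,r),z))[0]*1000,1) for a,b,r in ((274.5,364.5,50),(283.5,357.5,76))])
print(W['img'][40:80,300].astype(int).sum(1)); print(W['img'][40:80,321].astype(int).sum(1))
```

```text
0.11 [(50, np.float64(0.1942)), (54, np.float64(0.1924)), (58, np.float64(0.1905)), (62, np.float64(0.1887)), (75, np.float64(0.1826)), (76.5, np.float64(0.1819)), (78, np.float64(0.1811))] [np.float64(44.7), np.float64(37.4)]
0.115 [(50, np.float64(0.1932)), (54, np.float64(0.1915)), (58, np.float64(0.1897)), (62, np.float64(0.1879)), (75, np.float64(0.1819)), (76.5, np.float64(0.1812)), (78, np.float64(0.1805))] [np.float64(43.4), np.float64(36.3)]
0.12 [(50, np.float64(0.1923)), (54, np.float64(0.1905)), (58, np.float64(0.1888)), (62, np.float64(0.187)), (75, np.float64(0.1813)), (76.5, np.float64(0.1806)), (78, np.float64(0.1799))] [np.float64(42.1), np.float64(35.2)]
0.125 [(50, np.float64(0.1913)), (54, np.float64(0.1896)), (58, np.float64(0.1879)), (62, np.float64(0.1862)), (75, np.float64(0.1806)), (76.5, np.float64(0.18)), (78, np.float64(0.1793))] [np.float64(40.8), np.float64(34.2)]
0.154 [(50, np.float64(0.1856)), (54, np.float64(0.1842)), (58, np.float64(0.1828)), (62, np.float64(0.1814)), (75, np.float64(0.1769)), (76.5, np.float64(0.1763)), (78, np.float64(0.1758))] [np.float64(33.3), np.float64(27.9)]
[206 182 180 185 187 187 189 193 190 189 190 182 177 177 170 169 160 161
 159 158 158 160 157 159 163 163 168 177 180 177 179 175 173 173 243 461
 527 538 539 541]
[191 161 160 165 170 170 175 175 177 177 177 173 160 156 152 144 141 139
 138 138 139 143 141 141 142 142 150 159 159 164 160 156 152 148 147 151
 162 269 411 453]
```

Request:
{"api": "play_rows", "payload": {
  "plan": [
    [[0,0,0],[0.03,0,0],1],
    [[0,0,0],[0.04,0,0],1],
    [[0,0,0],[0.04,0,0],1],
    [[0,0,0],[0.03,0,0],1],
    [[0,0,0],[0,0,0],1],
    [[0,0,0],[0,0,0],1]
  ]
}}

```text
time: 15.65
tcp_pos: [0.4677, 0.1015, 0.1202]
tool_rot: [-2.196, -2.246, -0.0]
ft_force: [-0.3, -0.2, -1.5]
grip_width: 0.0289
grasp_force: 30.0
```

```bash
cat > m2.py <<'E'
from h import *
f=[]
for k in range(6):
    W=optics.get_image('wrist');f.append(manip.sense()['ft_force'])
print('F',np.mean(f,0).round(2),np.std(f,0).round(2),manip.sense()['tcp_pos'].round(5),manip.sense()['time'])
hsv=cv2.cvtColor(W['img'],cv2.COLOR_RGB2HSV)
m=((hsv[...,0]<13)&(hsv[...,1]>110)&(hsv[...,2]>60)).astype(np.uint8);m[:,:260]=0;m[:,380:]=0
n,l,st,c=cv2.connectedComponentsWithStats(m)
for i in range(1,n):
    if st[i,4]>300: x,y,w,h=st[i,:4];print(st[i],plane(W,(x+w/2,y+h/2),.142).round(4))
for col in (300,341): 
    g=W['img'][:,col].astype(int).sum(1);d=np.diff(g[:200]);r=np.where(d>60)[0];print(col,r[:8],[round(plane(W,(col,k+.5),.125)[1],4) for k in r[:8]])
E
python3 m2.py
```

```text
F [ 0.14 -0.03 -1.39] [0.24 0.45 0.36] [0.46774 0.1013  0.12024] 15.95
[ 291  100   63   69 3271] [0.4672 0.1629 0.142 ]
[ 295  171   60   62 2627] [0.4691 0.1329 0.142 ]
[300 281  46  12 417] [0.4692 0.0904 0.142 ]
300 [ 60  61  93  94 162 163] [np.float64(0.195), np.float64(0.1946), np.float64(0.1807), np.float64(0.1802), np.float64(0.1484), np.float64(0.1479)]
341 [ 60  61  93  94 161] [np.float64(0.1955), np.float64(0.195), np.float64(0.1811), np.float64(0.1807), np.float64(0.1494)]
```

Request:
{"api": "play_rows", "payload": {
  "plan": [
    [[0,0,0],[0.01,0,0],1],
    [[0,0,0],[0.01,0,0],1],
    [[0,0,0],[0,0,0],1]
  ]
}}

```text
time: 16.32
tcp_pos: [0.4677, 0.1024, 0.1203]
tool_rot: [2.196, 2.246, -0.0]
ft_force: [1.0, -1.2, -0.5]
grip_width: 0.0287
grasp_force: 30.0
```

```bash
python3 m2.py|grep -v '^\['
```

```text
F [ 0.29 -0.94 -1.11] [0.23 0.37 0.61] [0.46776 0.10244 0.12024] 16.625
300 [ 64  95  96  97 163 164] [np.float64(0.1945), np.float64(0.181), np.float64(0.1805), np.float64(0.1801), np.float64(0.149), np.float64(0.1486)]
341 [ 63  64  95  96  97 161 162] [np.float64(0.1954), np.float64(0.1949), np.float64(0.1814), np.float64(0.181), np.float64(0.1805), np.float64(0.1505), np.float64(0.15)]
```

Request:
{"api": "play_rows", "payload": {
  "plan": [
    [[0,0,0],[0.008,0,0],1],
    [[0,0,0],[0,0,0],1]
  ]
}}

```text
time: 16.88
tcp_pos: [0.4677, 0.103, 0.1202]
tool_rot: [-2.196, -2.246, 0.0]
ft_force: [0.4, -1.6, -0.5]
grip_width: 0.0288
grasp_force: 30.0
```

```bash
python3 m2.py|grep -v '^\['
```

```text
F [-0.2  -1.03 -0.85] [0.35 0.4  0.39] [0.46769 0.10298 0.12026] 17.175
300 [ 65  66  96  97  98 163 164] [np.float64(0.1946), np.float64(0.1942), np.float64(0.1811), np.float64(0.1806), np.float64(0.1802), np.float64(0.1496), np.float64(0.1491)]
341 [ 65  66  97  98 161 162] [np.float64(0.195), np.float64(0.1946), np.float64(0.1811), np.float64(0.1806), np.float64(0.1511), np.float64(0.1506)]
```

Request:
{"api": "play_rows", "payload": {
  "plan": [
    [[0,0,0],[0.008,0,0],1],
    [[0,0,0],[0,0,0],1]
  ]
}}

```text
time: 17.42
tcp_pos: [0.4677, 0.1035, 0.1203]
tool_rot: [2.196, 2.246, -0.0]
ft_force: [0.1, -0.6, -1.1]
grip_width: 0.0291
grasp_force: 30.0
```

```bash
python3 m2.py|grep F
```

```text
F [-0.2  -0.33 -0.86] [0.53 0.4  0.41] [0.46768 0.10347 0.12024] 17.725
```

Request:
{"api": "play_rows", "payload": {
  "plan": [
    [[0,0,0],[0.006,0,0],1],
    [[0,0,0],[0,0,0],1]
  ]
}}

```text
time: 17.98
tcp_pos: [0.4677, 0.1038, 0.1202]
tool_rot: [-2.196, -2.246, 0.0]
ft_force: [0.1, -1.2, -0.8]
grip_width: 0.0286
grasp_force: 30.0
```

```bash
python3 m2.py|grep -v '^\['
python3 - <<'E'
from h import *
W=optics.get_image('wrist');save({'img':cv2.resize(W['img'][40:300,240:400],None,fx=3,fy=2.3,interpolation=cv2.INTER_CUBIC)},'w5.png')
E
```

```text
F [ 0.16 -1.23 -0.87] [0.28 0.79 0.56] [0.46767 0.10382 0.12025] 18.275
300 [ 67  68  98  99 100 163 164] [np.float64(0.1946), np.float64(0.1941), np.float64(0.181), np.float64(0.1805), np.float64(0.1801), np.float64(0.1504), np.float64(0.1499)]
341 [ 67  68  98  99 100 161 162] [np.float64(0.195), np.float64(0.1946), np.float64(0.1814), np.float64(0.181), np.float64(0.1805), np.float64(0.1519), np.float64(0.1514)]
```

View pics/w5.png

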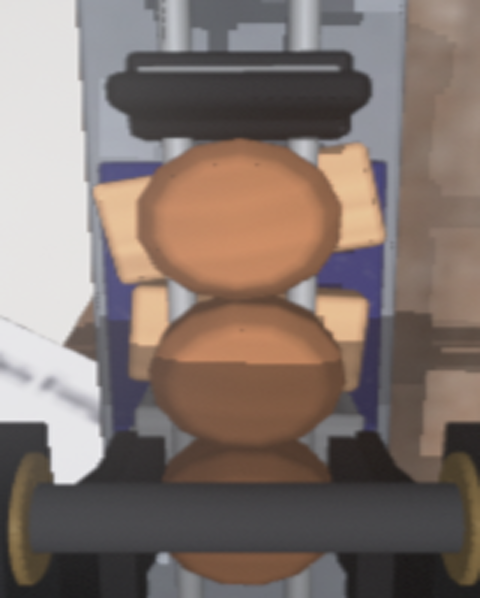

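The last knob's rim is at crop row 140, just short of the stop's lower edge at row 138, so they are about 1 mm apart. I'll keep feeling forward in small steps.

Request:
{"api": "play_rows", "payload": {
  "plan": [
    [[0,0,0],[0.007,0,0],1],
    [[0,0,0],[0,0,0],1]
  ]
}}

```text
time: 18.58
tcp_pos: [0.4677, 0.1043, 0.1203]
tool_rot: [2.196, 2.246, 0.0]
ft_force: [-1.0, -2.1, -1.3]
grip_width: 0.0288
grasp_force: 30.0
```

```bash
python3 m2.py|grep F
```

```text
F [ 0.11 -0.66 -0.93] [0.84 0.59 0.36] [0.46769 0.10425 0.12026] 18.875
```

Request:
{"api": "play_rows", "payload": {
  "plan": [
    [[0,0,0],[0.007,0,0],1],
    [[0,0,0],[0,0,0],1]
  ]
}}

```text
time: 19.12
tcp_pos: [0.4677, 0.1047, 0.1203]
tool_rot: [2.196, 2.246, 0.0]
ft_force: [-1.0, 0.1, -1.3]
grip_width: 0.0291
grasp_force: 30.0
```

```bash
python3 m2.py
```

```text
F [ 0.38 -1.05 -1.03] [0.36 0.45 0.33] [0.46765 0.10465 0.12025] 19.425
[ 291  101   62   69 3273] [0.4669 0.1658 0.142 ]
[ 295  172   60   62 2673] [0.469  0.1359 0.142 ]
[300 281  45  12 416] [0.4689 0.0938 0.142 ]
300 [ 70  71 100 101 102 163 164] [np.float64(0.1941), np.float64(0.1937), np.float64(0.1809), np.float64(0.1805), np.float64(0.18), np.float64(0.1513), np.float64(0.1508)]
341 [ 70 100 101 102 161 162] [np.float64(0.1946), np.float64(0.1814), np.float64(0.1809), np.float64(0.1805), np.float64(0.1527), np.float64(0.1522)]
```

Request:
{"api": "play_rows", "payload": {
  "plan": [
    [[0,0,0],[0.007,0,0],1],
    [[0,0,0],[0,0,0],1]
  ]
}}

```text
time: 19.68
tcp_pos: [0.4677, 0.1051, 0.1203]
tool_rot: [2.196, 2.246, 0.0]
ft_force: [0.1, -0.9, -0.6]
grip_width: 0.0289
grasp_force: 30.0
```

```bash
python3 m2.py|grep F
```

```text
F [ 0.24 -0.68 -0.95] [0.27 0.4  0.51] [0.46767 0.1051  0.12026] 19.975
```

Request:
{"api": "play_rows", "payload": {
  "plan": [
    [[0,0,0],[0.005,0,0],1],
    [[0,0,0],[0,0,0],1]
  ]
}}

```text
time: 20.23
tcp_pos: [0.4676, 0.1054, 0.1202]
tool_rot: [-2.196, -2.246, 0.0]
ft_force: [-0.3, -0.4, -0.7]
grip_width: 0.0291
grasp_force: 30.0
```

```bash
python3 m2.py
```

```text
F [-0.49 -0.75 -0.88] [0.28 0.51 0.39] [0.46766 0.10538 0.12025] 20.525
[ 291  101   62   69 3284] [0.4669 0.1665 0.142 ]
[ 295  172   60   62 2681] [0.469  0.1366 0.142 ]
[300 281  46  12 416] [0.4691 0.0945 0.142 ]
300 [ 72 102 103 163 164] [np.float64(0.194), np.float64(0.1807), np.float64(0.1803), np.float64(0.152), np.float64(0.1515)]
341 [ 71  72 102 103 104 161 162] [np.float64(0.1948), np.float64(0.1944), np.float64(0.1812), np.float64(0.1807), np.float64(0.1803), np.float64(0.1534), np.float64(0.1529)]
```

Request:
{"api": "play_rows", "payload": {
  "plan": [
    [[0,0,0],[0.005,0,0],1],
    [[0,0,0],[0,0,0],1]
  ]
}}

```text
time: 20.78
tcp_pos: [0.4676, 0.1057, 0.1202]
tool_rot: [-2.196, -2.246, -0.0]
ft_force: [0.0, -0.6, -1.8]
grip_width: 0.0289
grasp_force: 30.0
```

```bash
python3 m2.py|grep F
```

```text
F [ 0.26 -0.93 -0.96] [0.44 0.44 0.17] [0.46764 0.10567 0.12025] 21.075
```

Request:
{"api": "play_rows", "payload": {
  "plan": [
    [[0,0,0],[0.005,0,0],1],
    [[0,0,0],[0,0,0],1]
  ]
}}

```text
time: 21.32
tcp_pos: [0.4676, 0.106, 0.1203]
tool_rot: [-2.196, -2.246, 0.0]
ft_force: [0.0, -0.7, -1.7]
grip_width: 0.0289
grasp_force: 30.0
```

```bash
python3 m2.py
python3 - <<'E'
from h import *
W=optics.get_image('wrist');save({'img':cv2.resize(W['img'][55:185,270:370],None,fx=5,fy=4.5,interpolation=cv2.INTER_CUBIC)},'w6.png')
E
```

```text
F [-0.43 -0.5  -0.41] [0.34 0.62 0.31] [0.46765 0.10599 0.12027] 21.625
[ 290  101   63   69 3288] [0.4667 0.1671 0.142 ]
[ 295  172   60   62 2667] [0.469  0.1372 0.142 ]
[300 281  46  12 418] [0.4691 0.0951 0.142 ]
300 [ 73  74 103 104 163 164] [np.float64(0.1941), np.float64(0.1937), np.float64(0.1809), np.float64(0.1804), np.float64(0.1526), np.float64(0.1521)]
341 [ 73  74 103 104 105 161 162] [np.float64(0.1946), np.float64(0.1942), np.float64(0.1814), np.float64(0.1809), np.float64(0.1805), np.float64(0.154), np.float64(0.1536)]
```

View pics/w6.png

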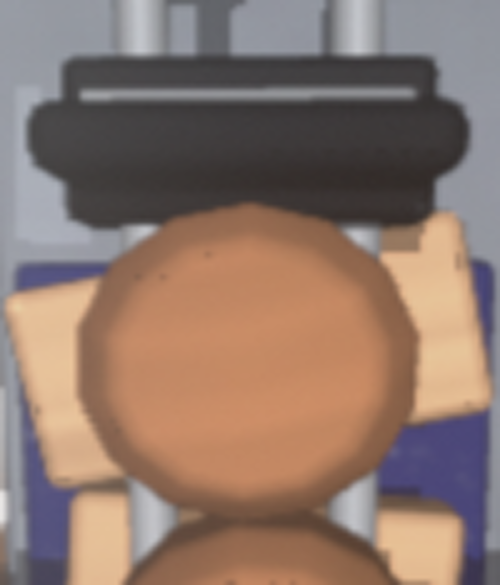

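The knob rim now overlaps the stop's lower edge: the rim is at crop row 205 and the edge at 222. I'll predict where contact should show.

Run:
```python
from h import *
W=optics.get_image('wrist')
for y in (.179,.180,.1805,.181): print(y,[(z,proj(W,(.4665,y,z))[1].round(1)) for z in (.125,.129,.144,.154)])
```

```text
0.179 [(0.125, np.float64(108.2)), (0.129, np.float64(107.9)), (0.144, np.float64(106.5)), (0.154, np.float64(105.4))]
0.18 [(0.125, np.float64(106.0)), (0.129, np.float64(105.6)), (0.144, np.float64(104.0)), (0.154, np.float64(102.7))]
0.1805 [(0.125, np.float64(104.9)), (0.129, np.float64(104.5)), (0.144, np.float64(102.7)), (0.154, np.float64(101.3))]
0.181 [(0.125, np.float64(103.8)), (0.129, np.float64(103.4)), (0.144, np.float64(101.5)), (0.154, np.float64(100.0))]
```

Request:
{"api": "play_rows", "payload": {
  "plan": [
    [[0,0,0],[0.006,0,0],1],
    [[0,0,0],[0,0,0],1]
  ]
}}

```text
time: 21.98
tcp_pos: [0.4676, 0.1063, 0.1203]
tool_rot: [-2.196, -2.246, 0.0]
ft_force: [-0.1, -1.4, -2.1]
grip_width: 0.029
grasp_force: 30.0
```

```bash
python3 m2.py|grep F
```

```text
F [ 0.08 -0.62 -1.12] [0.3  0.48 0.41] [0.46764 0.10635 0.12025] 22.275
```

Request:
{"api": "play_rows", "payload": {
  "plan": [
    [[0,0,0],[0.006,0,0],1],
    [[0,0,0],[0,0,0],1]
  ]
}}

```text
time: 22.52
tcp_pos: [0.4676, 0.1067, 0.1203]
tool_rot: [-2.196, -2.246, 0.0]
ft_force: [-0.1, -0.5, -1.8]
grip_width: 0.0283
grasp_force: 30.0
```

```bash
python3 m2.py
```

```text
F [ 0.37 -0.72 -0.96] [0.8  0.59 0.24] [0.46765 0.10671 0.12026] 22.825
[ 291  101   62   69 3294] [0.4669 0.1678 0.142 ]
[ 294  172   61   62 2672] [0.4687 0.1379 0.142 ]
[300 281  45  12 417] [0.4689 0.0958 0.142 ]
300 [ 75  76 105 163 164] [np.float64(0.194), np.float64(0.1936), np.float64(0.1807), np.float64(0.1533), np.float64(0.1528)]
341 [ 75  76 105 106 161 162] [np.float64(0.1945), np.float64(0.194), np.float64(0.1812), np.float64(0.1807), np.float64(0.1548), np.float64(0.1543)]
```

Request:
{"api": "play_rows", "payload": {
  "plan": [
    [[0,0,0],[0.006,0,0],1],
    [[0,0,0],[0,0,0],1]
  ]
}}

```text
time: 23.08
tcp_pos: [0.4676, 0.1071, 0.1203]
tool_rot: [-2.196, -2.246, -0.0]
ft_force: [-0.2, -1.4, -0.2]
grip_width: 0.0287
grasp_force: 30.0
```

```bash
python3 m2.py|grep F
```

```text
F [ 0.58 -0.99 -1.16] [0.6  0.75 0.66] [0.4676  0.10706 0.12024] 23.375
```

Request:
{"api": "play_rows", "payload": {
  "plan": [
    [[0,0,0],[0.006,0,0],1],
    [[0,0,0],[0,0,0],1]
  ]
}}

```text
time: 23.62
tcp_pos: [0.4676, 0.1074, 0.1203]
tool_rot: [2.196, 2.246, 0.0]
ft_force: [0.4, -0.4, -0.9]
grip_width: 0.0287
grasp_force: 30.0
```

```bash
python3 m2.py
```

```text
F [ 0.1  -0.47 -1.05] [0.48 0.59 0.41] [0.46762 0.10742 0.12026] 23.925
[ 290  102   63   68 3280] [0.4667 0.1683 0.142 ]
[ 295  172   60   62 2673] [0.469  0.1386 0.142 ]
[300 281  46  12 417] [0.4691 0.0965 0.142 ]
300 [ 77  78 163 164] [np.float64(0.1939), np.float64(0.1934), np.float64(0.154), np.float64(0.1535)]
341 [ 77  78 107 161 162] [np.float64(0.1943), np.float64(0.1939), np.float64(0.181), np.float64(0.1555), np.float64(0.155)]
```

Request:
{"api": "play_rows", "payload": {
  "plan": [
    [[0,0,0],[0.005,0,0],1],
    [[0,0,0],[0,0,0],1]
  ]
}}

```text
time: 24.18
tcp_pos: [0.4676, 0.1077, 0.1202]
tool_rot: [-2.196, -2.246, 0.0]
ft_force: [0.4, -0.2, -0.7]
grip_width: 0.0289
grasp_force: 30.0
```

```bash
python3 m2.py
```

```text
F [ 0.14 -0.94 -0.87] [0.35 0.6  0.43] [0.46761 0.10772 0.12025] 24.475
[ 291  102   62   68 3269] [0.4669 0.1686 0.142 ]
[ 295  172   59   62 2682] [0.4687 0.1389 0.142 ]
[300 281  46  12 418] [0.4691 0.0968 0.142 ]
300 [ 78  79 163 164] [np.float64(0.1937), np.float64(0.1933), np.float64(0.1543), np.float64(0.1538)]
341 [ 78  79 107 160 161 162] [np.float64(0.1942), np.float64(0.1937), np.float64(0.1813), np.float64(0.1563), np.float64(0.1558), np.float64(0.1553)]
```

Request:
{"api": "play_rows", "payload": {
  "plan": [
    [[0,0,0],[0.005,0,0],1],
    [[0,0,0],[0,0,0],1]
  ]
}}

```text
time: 24.72
tcp_pos: [0.4676, 0.108, 0.1203]
tool_rot: [2.196, 2.246, -0.0]
ft_force: [-0.5, -1.1, -0.8]
grip_width: 0.0286
grasp_force: 30.0
```

```bash
python3 m2.py|grep F
```

```text
F [-0.18 -1.03 -1.03] [0.47 0.49 0.44] [0.46762 0.10796 0.12027] 25.025
```

Request:
{"api": "play_rows", "payload": {
  "plan": [
    [[0,0,0],[0.005,0,0],1],
    [[0,0,0],[0,0,0],1]
  ]
}}

```text
time: 25.28
tcp_pos: [0.4676, 0.1081, 0.1202]
tool_rot: [2.196, 2.246, -0.0]
ft_force: [-1.0, -3.0, -0.3]
grip_width: 0.029
grasp_force: 30.0
```

```bash
python3 m2.py
python3 - <<'E'
from h import *
W=optics.get_image('wrist');save({'img':cv2.resize(W['img'][65:185,270:370],None,fx=5,fy=4.5,interpolation=cv2.INTER_CUBIC)},'w7.png')
E
```

```text
F [-0.13 -3.32 -0.96] [0.33 0.49 0.45] [0.46763 0.10814 0.12026] 25.575
[ 290  103   63   68 3271] [0.4667 0.1686 0.142 ]
[ 295  172   60   62 2699] [0.469  0.1393 0.142 ]
[300 281  46  13 421] [0.4691 0.097  0.142 ]
300 [ 79  80 164 165] [np.float64(0.1937), np.float64(0.1933), np.float64(0.1542), np.float64(0.1537)]
341 [ 79  80 108 161 162] [np.float64(0.1941), np.float64(0.1937), np.float64(0.1812), np.float64(0.1562), np.float64(0.1557)]
```

View pics/w7.png

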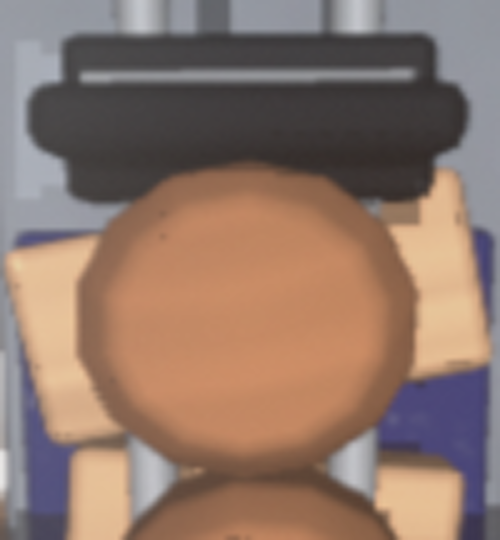

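Contact: Fy jumped from about −1 N to −3.3 N, well below the 7 N slip force. The stop's image track shows it hasn't moved, and the knob rim reaches its face at crop row 162. I'll release and retreat upward.

Request:
{"api": "play_rows", "payload": {
  "plan": [
    [[0,0,0],[0,0,0],0.25],
    [[0,0,0],[0,0,0],0.0],
    [[0,0,0],[0,0,0],-0.3],
    [[0,0,0],[0,0,0],-0.3],
    [[0,0,0],[0,0,-0.05],-0.3],
    [[0,0,0],[0,0,-0.2],-0.3],
    [[0,0,0],[0,0,-0.4],-0.3],
    [[0,0,0],[0,0,-0.5],-0.3],
    [[0,0,0],[0,0,-0.5],-0.3],
    [[0,0,0],[-0.5,0,-0.3],-0.3]
  ]
}}

```text
time: 26.88
tcp_pos: [0.4689, 0.0791, 0.2397]
tool_rot: [2.191, 2.248, 0.004]
ft_force: [0.0, -0.7, -0.1]
grip_width: 0.0566
grasp_force: 0.0
```

Request:
{"api": "play_rows", "payload": {
  "plan": [
    [[0,0,0],[-0.8,0,0],-0.3],
    [[0,0,0],[-0.5,0,0],-0.3],
    [[0,0,0],[0,0,0],-0.3],
    [[0,0,0],[0,0,0],-0.3]
  ]
}}

```text
time: 27.38
tcp_pos: [0.4698, 0.0008, 0.2376]
tool_rot: [-2.196, -2.246, -0.001]
ft_force: [0.1, 0.0, 0.6]
grip_width: 0.0568
grasp_force: 0.0
```

Run:
```python
from h import *
W=optics.get_image('wrist');S=optics.get_image('side');save(W,'end.png')
print(manip.sense()['ft_force'],manip.sense()['time'])
a=cv2.resize(W['img'][:260,200:440],None,fx=2,fy=2);b=cv2.resize(S['img'][130:260,260:360],None,fx=2.8,fy=4)
o=np.zeros((520,760,3),np.uint8);o[:,:480]=a;o[:,480:]=b;save({'img':o},'end2.png')
```

```text
[ 0.14967075  0.06541636 -0.72493786] 27.475
```

View pics/end2.png

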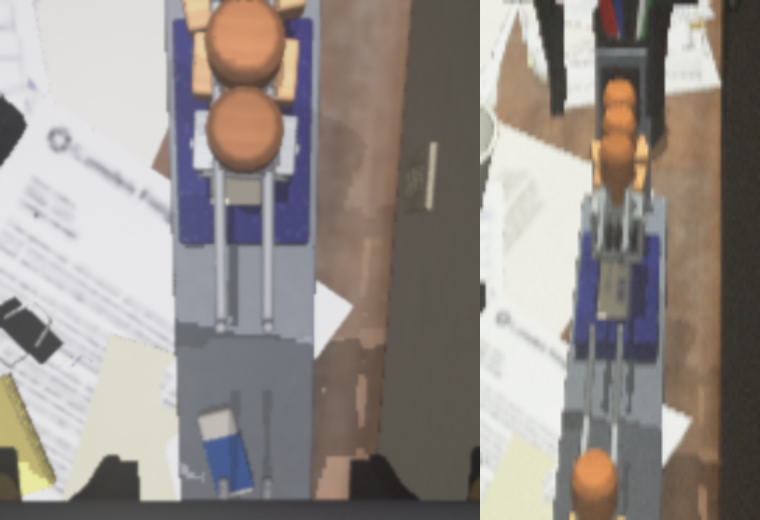

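Run:
```python
from h import *
W=optics.get_image('wrist')
hsv=cv2.cvtColor(W['img'],cv2.COLOR_RGB2HSV)
m=((hsv[...,0]<13)&(hsv[...,1]>110)&(hsv[...,2]>60)).astype(np.uint8);m[:,:260]=0;m[:,400:]=0
n,l,st,c=cv2.connectedComponentsWithStats(m)
for i in range(1,n):
    if st[i,4]>200: x,y,w,h=st[i,:4];print(st[i],plane(W,(x+w/2,y+h/2),.140).round(4))
# synthetic silhouettes: knob as a stack of circles, r=14.5..15 from z+4 to z+19, dome above
def sil(yc,xc=.4675):
    P=[proj(W,(xc+r*np.cos(a),yc+r*np.sin(a),.125+z)) for z,r in ((4,.015),(19,.015),(23,.0125),(26,.007),(27,.001)) for z in [z/1000] for a in np.linspace(0,6.28,60)]
    P=np.array(P);return P.min(0).round(1),P.max(0).round(1)
for yc in (.1075,.108,.1085,.1375,.138,.1385): print(yc,*sil(yc))
print(W['img'][36:52,322].astype(int).sum(1))
```

```text
[ 304    0   39   38 1165] [0.4682 0.1408 0.14  ]
[306  44  35  37 985] [0.4689 0.1112 0.14  ]
[336 280  33  29 829] [ 0.5002 -0.0829  0.14  ]
0.1075 [301.4  44.9] [341.6  89.9]
0.108 [301.4  44.2] [341.6  89.2]
0.1085 [301.4  43.4] [341.6  88.6]
0.1375 [301.8  -1. ] [343.3  49.3]
0.138 [301.8  -1.8] [343.3  48.6]
0.1385 [301.8  -2.6] [343.3  47.9]
[320 299 286 272 265 252 220 228 304 339 368 397 417 422 418 416]
```

```bash
python3 -c "
from h import *
print(workorder.close_job())"
```

```text
the job is handed in; nothing more can be done
None
```

The job is handed in: the date stamp hangs on the left rail and the row is closed up against the stop. Contact was felt at about 3.3 N, below the 7 N slip force, and the stop showed no movement in the camera. It took about 27.5 s; I viewed 12 pictures, over the limit of 10.

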